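# Unstack the turner's bench

## Task

Two wooden blanks have been left on the bench with a steel lathe part stacked on each; take both stacks apart and put everything away: the round blank centred on the round board, the square blank centred on the square board, the steel sleeve over the post of its stand, and the pointed steel cone inside the rimmed saucer, point up. Lower each thing onto its place rather than dropping it, leave each upright, flat on its place and released, and leave the roll of tape and the parting tool where they lie.

Things in the scene. Friction and masses are not known exactly. Their poses are not given: they have to be found in the camera images.
- round_blank_mid (a point): centre (half-way up) of the round bowl blank: a solid pale maple disc, 68 mm in diameter, 44 mm high, flat top and bottom; z is its axis, up. At the start it stands on the bench and carries one of the two steel parts, roughly centred on its top. About 0.12 kg.
- square_blank_mid (a point): centre (half-way up) of the square blank: a solid pale maple block 66 x 66 mm, 44 mm high; x and y are normal to its sides, z is up. At the start it stands on the bench and carries the other steel part, roughly centred on its top. About 0.14 kg.
- sleeve_mid (a point): centre (half-way up, on the axis) of the plain steel sleeve, a short thick tube: 48 mm outside diameter, 28 mm bore right through, 44 mm high; z is its axis, up. At the start it stands on one of the blanks (either). About 0.35 kg.
- cone_mid (a point): half-way up the axis of the solid steel cone centre: a cylinder 42 mm in diameter and 36 mm high, topped by a blunt cone 20 mm high, 56 mm high in all; this point lies 28 mm above its underside; z is its axis, up (towards the point). Grip it on the cylinder. At the start it stands on one of the blanks (either). About 0.32 kg.
- round_board: the round board, place of the round blank: a flat wooden disc 88 mm in diameter, 10 mm thick, fixed to the bench; origin at the centre of its underside, z up.
- square_board: the square board, place of the square blank: a flat wooden board 88 x 88 mm, 10 mm thick, fixed to the bench; origin at the centre of its underside, x and y normal to its sides, z up.
- post_stand: the stand of the sleeve: a round wooden base 80 mm in diameter and 12 mm thick with an upright dark steel post at its centre, 12 mm in diameter, standing 28 mm above the base (top at 40 mm), fixed to the bench; origin at the centre of its underside, z up.
- saucer: the saucer of the cone: a round shallow wooden dish 80 mm in outside diameter with a rim 14 mm high over the bench and 9 mm thick; inside it is 62 mm in diameter with its floor 8 mm above the bench; fixed to the bench; origin at the centre of its underside, z up.
- tape_roll: bystander: a loose paper-coloured roll of tape lying flat, 90 mm in diameter, 24 mm high; origin at the centre of its underside. Not to be moved.
- parting_tool: bystander: a loose woodturner's parting tool lying on the bench, 310 mm long, 32 mm high; its dark wooden handle extends 170 mm to its -x, its narrow steel blade 140 mm to its +x; origin at the ferrule, on the bench. Not to be moved.
There are look-alikes about, which are no part of the job. Leave any green look-alike of the saucer alone. Leave any black look-alike of the square_board alone.

How it is judged:
By the outcome, as a careful person would: the job done as asked, in the order asked, and still so for the second after the job is handed in, with the robot touching nothing.
It also fails if it takes over 112 s, if anything falls off the work surface, if the arm or the gripper's body presses on something with over 40 N, if the wrist force passes 120 N, or if a joint passes its speed limit or range.

## Robot

A 7-joint arm with a two-finger parallel gripper is mounted at the origin on the work surface. World frame = base frame: x ahead of the robot, y to its left, z up, the work surface at z = 0. Lengths are in mm, angles in rad, forces in N, time in s.
With the tool pointing down it reaches from about 400 to 875 mm from the base axis. Payload 4.4 kg.
Tool frame: the origin (TCP) lies midway between the tips of the shut fingers; the grasp point (between the pads) lies 19 mm behind it; z points along the fingers, y is the line along which they close (so a half turn about z gives the same grasp; the last joint's range is limited). The gripper opens to 85 mm and grips with 20 to 120 N. Pads are 22 mm wide; open, the fingers measure 114 mm over their backs; the gripper's body (76 mm by 85 mm) begins 54 mm behind the grasp point. The pads swing forward as they close: fully open they stand 13 mm farther back than shut.
Start: joints at [1.192, 0.628, 0.038, 1.517, -0.027, 0.996, -0.02], TCP at [200.048, -618.465, 231.313] pointing down, gripper open.
Joint ranges: [-3.06, 3.06], [-0.37, 2.12], [-1.25, 1.32], [0.18, 2.47], [-1.1, 4.24], [0.23, 1.98], [-2.94, 2.94]. Speed limits (rad/s): [2.57, 2.57, 3.14, 3.14, 3.14, 3.14, 3.14].

## Interface

Orientations are given as [roll, pitch, yaw] about the fixed x, y, z axes, in that order (R = Rz(yaw) Ry(pitch) Rx(roll)).
In Python, from cell import ctrl gives the robot as it stands.
- The arm moves only by the shell command python3 -m handwheel 'ROWS'. ROWS is JSON, a list of rows, each a list of 3 entries, a list of its own where there are three numbers: the turn, a rotation vector about the tool's x, y, z in degrees, then the shift along the tool's x, y, z in m, then the closure, from 0 (fully open) to 1 (shut). A call has 1 to 5 rows; each row shifts and turns the commanded pose from where the row before left it, along the tool's axes as they then stand; what a row does not reach is not made up. A row lasts 1/12 s, in which the tool goes at most 41.7 mm and 7.16 degrees, less where a joint would pass 70% of its speed; a pose out of reach is approached as far as the arm can. A call is refused whole if a number of a shift passes 0.0417 or a number of a turn 7.16, either way. A call with a gripper value outside its range is refused whole. The fingers move at their own pace and stop on an object; the grip force is fixed at half the most. Time passes only in rows, so rows that do not move let the fingers close. It gives the time, the measured TCP pose, the force, the opening and the grip force at its end, in the units of the state.
- ctrl.read_state(): the state, without advancing time (a new reading comes with each control period).
- ctrl.get_image(name): name is "side" or "top" or "wrist"; returns a dict with "pixels" (400x640x3 uint8, red, green, blue), "fx", "fy", "cx", "cy" (pixels), "pose" (4x4, takes a point from camera to world coordinates); the wrist camera has in their place "T_tool_cam" (4x4, takes a point from camera to tool coordinates, whose origin is the TCP and whose axes are the flange's). Camera axes: x right, y up, looking along -z (the intrinsics and any distortion apply to the point x, -y, -z); pixel columns grow to the right and rows downward; lengths in mm; the calibration is good to about 2 mm. The wrist camera is an equidistant fisheye: a pixel r from the principal point sees the ray r / f radians off the axis. A picture is of the moment at which its call begins: read the wrist's pose just before it. There is no depth.
- ctrl.finish_job(): hands the job in; it is judged then, once.
The state is a dict: "clock": time; "qpos": joint angles; "qd": joint speeds; "tau": joint torques, N m; "eef_pos": TCP position; "tool_rot": TCP orientation; "force": force on the tool from outside, world axes, zero at the start; "torque": the same for the moment, N m; "width": finger opening in mm; "gripper_force": force on a finger pad.
Only numpy, scipy, OpenCV 4.12 (cv2) and the standard library are available. Lean on these libraries where they do the work, as an engineer would, in place of code of your own. Each camera call takes 0.05 s, during which the arm holds its last target. There are 200 camera calls.

## Working session

There is one attempt and no reset: what is moved stays moved. The work goes in short steps, Python scripts to look and compute and a shell command to move; the robot and the scene stay as the last step left them, time stands still between calls to the robot, and variables do not carry over. Pictures are saved under pics/ and viewed, at most 15 in all, crops included, and the job is handed in when it is done.

```bash
mkdir -p pics; ls; cat > h.py <<'E'
import numpy as np, cv2
from cell import ctrl
def snap(n,f):
    im=ctrl.get_image(n); cv2.imwrite(f'pics/{f}.png',im['pixels'][:,:,::-1].copy())
    import pickle; pickle.dump((im,ctrl.read_state()),open(f'pics/{f}.pkl','wb')); return im
E
python3 - <<'E'
from h import *
for n in ('top','side','wrist'):
    im=snap(n,n+'0'); print(n,{k:(np.round(v,3).tolist() if not np.isscalar(v) else v) for k,v in im.items() if k!='pixels'})
print(ctrl.read_state())
E
```

```text
pics
top {'fx': 374.54053767885017, 'fy': 374.54053767885017, 'cx': 318.0356524312026, 'cy': 200.1271911581578, 'pose': [[-0.003, 0.994, -0.113, 395.936], [-1.0, -0.003, -0.003, -105.035], [-0.003, 0.113, 0.994, 1135.539], [0.0, 0.0, 0.0, 1.0]]}
side {'fx': 394.07111365293525, 'fy': 394.07111365293525, 'cx': 321.8766347165147, 'cy': 195.02035101560008, 'pose': [[-0.875, 0.376, -0.306, 183.345], [-0.485, -0.691, 0.537, 476.453], [-0.009, 0.618, 0.786, 892.768], [0.0, 0.0, 0.0, 1.0]]}
wrist {'fx': 309.70691628693146, 'fy': 309.70691628693146, 'cx': 321.2277093144078, 'cy': 201.3273786952116, 'T_tool_cam': [[-0.0, 0.952, 0.306, 77.721], [1.0, 0.0, 0.001, -0.175], [0.001, 0.306, -0.952, -143.431], [0.0, 0.0, 0.0, 1.0]]}
{'clock': 0.15, 'qpos': array([ 1.19221512,  0.62912771,  0.03843785,  1.51812442, -0.02696959,
        0.99631158, -0.01999108]), 'qd': array([ 0.00022292, -0.00286092,  0.00182716, -0.00125306, -0.0009777 ,
        0.00244565,  0.00014446]), 'tau': array([ 2.92088458e-03, -5.63796008e+01,  1.22834913e+00, -1.93651021e+01,
        1.11658545e-02,  7.49087281e-03, -1.03250545e-05]), 'eef_pos': array([ 199.89284151, -618.00542336,  230.60845871]), 'tool_rot': array([-3.14013944e+00,  2.56769847e-05,  3.12815537e-01]), 'force': array([-0.23602501,  0.92950242, -0.41376462]), 'torque': array([ 0.03494038, -0.05312207,  0.02175969]), 'gripper_force': 0.0, 'width': 85.40696860979847}
```

View pics/top0.png

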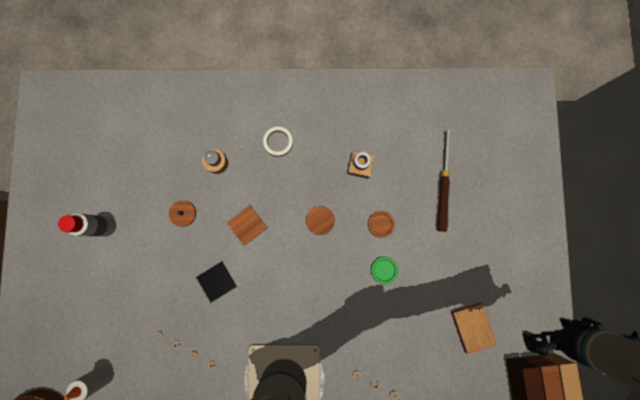

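View pics/side0.png

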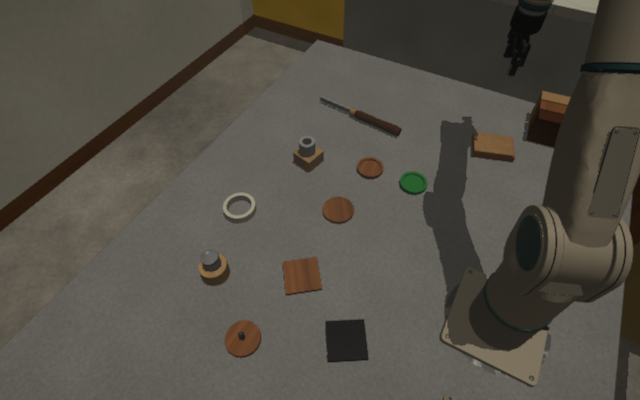

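```bash
cat >> h.py <<'E'
import pickle
def load(f): return pickle.load(open(f'pics/{f}.pkl','rb'))
def p2w(im,u,v,z):
    d=np.array([(u-im['cx'])/im['fx'],-(v-im['cy'])/im['fy'],-1]); P=np.array(im['pose'])
    d=P[:3,:3]@d; o=P[:3,3]; return (o+d*(z-o[2])/d[2])
E
python3 - <<'E'
from h import *
im,_=load('top0'); a=im['pixels']; c=a[110:310,140:480,::-1]
cv2.imwrite('pics/crop.png',cv2.resize(c,None,fx=2.35,fy=2.35,interpolation=cv2.INTER_CUBIC))
sd,_=load('side0')
hsv=cv2.cvtColor(a,cv2.COLOR_RGB2HSV); hs=cv2.cvtColor(sd['pixels'],cv2.COLOR_RGB2HSV)
def seg(h,im,name,u,v,z,r=26):
    m=np.zeros(h.shape[:2],np.uint8); s=np.s_[v-r:v+r,u-r:u+r]
    m[s]=((h[s][...,1]>90)&(h[s][...,2]>50)).astype(np.uint8)
    c=max(cv2.findContours(m,cv2.RETR_EXTERNAL,cv2.CHAIN_APPROX_NONE)[0],key=cv2.contourArea)
    w=np.array([p2w(im,*p[0],z)[:2] for p in c],np.float32); M=cv2.moments(w)
    print(name,'cen',round(M['m10']/M['m00']),round(M['m01']/M['m00']),'rect',np.round(np.concatenate([np.ravel(x) for x in cv2.minAreaRect(w)]),1))
for n,u,v,z in [('post',182,213,12),('sqb',247,225,10),('rb',320,220,10),('sau',381,224,14),('rblank',215,160,44),('sblank',361,162,44)]: seg(hsv,im,n,u,v,z)
print('side')
for n,u,v,z in [('post',243,338,12),('sqb',302,275,10),('rb',338,209,10),('sau',370,167,14),('rblank',213,267,44),('sblank',308,156,44)]: seg(hs,sd,n,u,v,z)
print('cone tip',p2w(im,211,157,100)[:2],p2w(sd,209,251,100)[:2]); print('sleeve top',p2w(im,362.5,159.5,88)[:2],p2w(sd,307,142,88)[:2])
E
```

```text
post cen 486 308 rect [486.1 307.9  78.8  78.4   2. ]
sqb cen 450 113 rect [449.7 113.5  88.4  88.6  38. ]
rb cen 464 -107 rect [ 464.1 -107.6   84.3   84.2   89.8]
sau cen 451 -290 rect [ 451.3 -290.    77.8   77.9   89. ]
rblank cen 629 199 rect [635.8 202.9  68.6  64.8  45.1]
sblank cen 616 -225 rect [ 627.3 -228.4   67.1   70.2   77. ]
side
post cen 486 311 rect [485.4 311.   77.4  79.9  37.7]
sqb cen 450 116 rect [450.4 116.4  87.7  89.   37.9]
rb cen 464 -104 rect [ 463.1 -103.6   83.4   85.5   28.6]
sau cen 452 -287 rect [ 452.5 -287.4   75.2   77.8   25.9]
rblank cen 622 222 rect [628.1 220.   65.9  76.   57.6]
sblank cen 607 -209 rect [ 612.5 -214.3   79.1   92.8   57.4]
cone tip [637.23747183 199.61831304] [640.75040345 203.96619572]
sleeve top [ 631.25371892 -229.0888079 ] [ 629.17835161 -223.15282886]
```

View pics/crop.png

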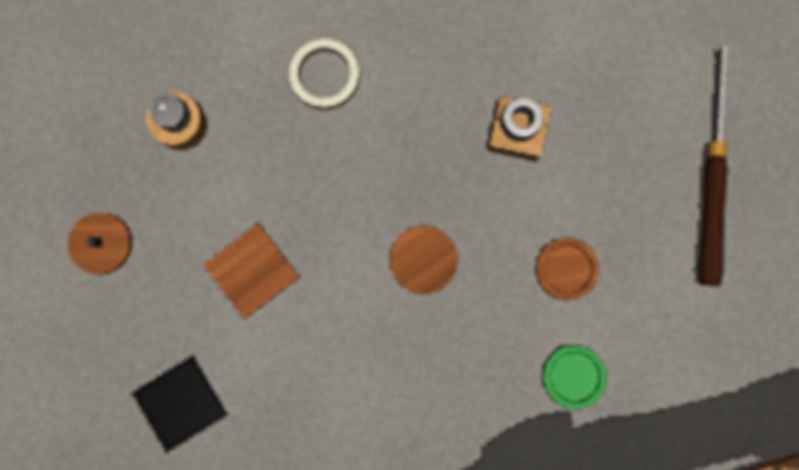

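The wooden square at crop (250,270) is the square board, since the one at (180,403) is black. The wooden saucer at (567,268) is the saucer, since the one at (575,377) is green. The plain wooden disc at (424,259) is the round board, and the disc with the post at (99,243) is the stand. The cone is on the round blank (175,118) and the sleeve is on the square blank (520,118).

```bash
cat > plan.py <<'E'
import sys
from h import *
from scipy.spatial.transform import Rotation as R
# plan.py x y z [yawdeg]: shift in tool axes (m, as if after turn) and turn about tool z (deg)
def plan(x,y,z,yaw=None):
    s=ctrl.read_state(); y0=np.degrees(s['tool_rot'][2]); yaw=y0 if yaw is None else yaw
    Rt=R.from_euler('xyz',[np.pi,0,np.radians(yaw)])
    d=Rt.inv().apply(np.array([x,y,z])-s['eef_pos'])
    n=max(1,int(np.ceil(abs(d).max()/38)))
    print('turn z',round(y0-yaw,1),'shift mm',np.round(d,1),'n',n,'per row',np.round(d/n/1000,4),'t',s['clock'])
if __name__=='__main__': plan(*map(float,sys.argv[1:]))
E
python3 plan.py 630 -226 190 77
python3 -m handwheel '[[[0,0,-7],[0,0,0],0],[[0,0,-7],[0,0,0],0],[[0,0,-7],[0,0,0],0],[[0,0,-7],[0,0,0],0]]'
python3 -m handwheel '[[[0,0,-7],[0,0,0],0],[[0,0,-7],[0,0,0],0],[[0,0,-7],[0,0,0],0],[[0,0,-7],[0,0,0],0],[[0,0,-3.1],[0,0,0],0]]'
python3 plan.py 630 -226 190
```

```text
turn z -59.1 shift mm [478.7 330.9  40.6] n 13 per row [0.0368 0.0255 0.0031] t 0.15
clock: 0.48
eef_pos: [200.0, -618.2, 230.9]
tool_rot: [-3.141, -0.0, 0.808]
force: [0.4, -0.1, -0.4]
width: 85.2
gripper_force: 0.0
clock: 0.9
eef_pos: [199.8, -618.3, 230.9]
tool_rot: [-3.141, -0.001, 1.35]
force: [0.5, -0.8, 0.3]
width: 85.4
gripper_force: 0.0
turn z 0.0 shift mm [477.1 333.7  40.9] n 13 per row [0.0367 0.0257 0.0031] t 0.9
```

```bash
for i in 1 2 3; do python3 -m handwheel '[[[0,0,0],[0.0318,0.0222,0.0027],0],[[0,0,0],[0.0318,0.0222,0.0027],0],[[0,0,0],[0.0318,0.0222,0.0027],0],[[0,0,0],[0.0318,0.0222,0.0027],0],[[0,0,0],[0.0318,0.0222,0.0027],0]]' | sed -n 2,3p; done
python3 -m handwheel '[[[0,0,0],[0,0,0],0],[[0,0,0],[0,0,0],0]]'
python3 -c "
from h import *; snap('wrist','w1')"
python3 plan.py 630 -226 190 77
```

```text
eef_pos: [344.7, -487.0, 217.5]
tool_rot: [-3.141, -0.0, 1.344]
eef_pos: [488.7, -357.0, 204.0]
tool_rot: [-3.141, -0.0, 1.344]
eef_pos: [632.6, -227.0, 190.4]
tool_rot: [-3.141, 0.0, 1.344]
clock: 2.32
eef_pos: [633.3, -224.5, 190.0]
tool_rot: [-3.141, -0.002, 1.35]
force: [-0.2, -0.6, 0.7]
width: 85.4
gripper_force: 0.0
turn z 0.1 shift mm [ 1.1 -2.   0.1] n 1 per row [ 0.0011 -0.002   0.0001] t 2.3667
```

View pics/w1.png

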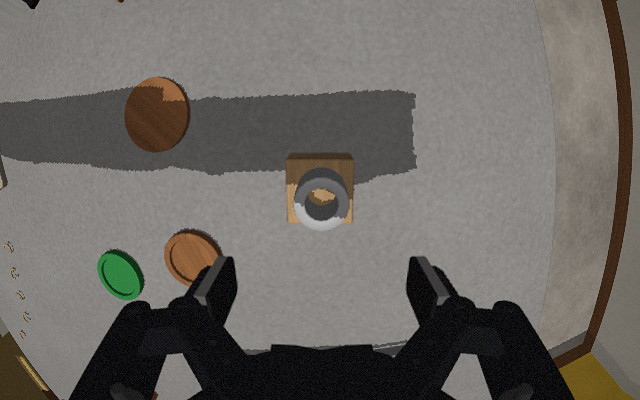

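```bash
cat >> h.py <<'E'
from scipy.spatial.transform import Rotation as R
def wrist2w(f,u,v,z):
    im,s=load(f); x,y=(u-im['cx'])/im['fx'],(v-im['cy'])/im['fy']; th=np.hypot(x,y)
    k=np.sin(th)/th if th>1e-9 else 1
    d=np.array([x*k,-y*k,-np.cos(th)]); T=np.array(im['T_tool_cam']); Rt=R.from_euler('xyz',s['tool_rot']).as_matrix()
    o=Rt@T[:3,3]+s['eef_pos']; d=Rt@T[:3,:3]@d; return (o+d*(z-o[2])/d[2])[:2]
E
python3 - <<'E'
from h import *
for n,u,v,z in [('sleeve',321,205,88),('sl L',294,205,88),('sl R',348.5,205,88),('sl top',321,178,88),('sl bot',321,231,88),('bl',287,223,44),('br',354,223,44),('tl',287,158,44),('tr',354,158,44),('rb',157,114.5,10),('sau',192,258,14)]: print(n,wrist2w('w1',u,v,z).round(1))
im,_=load('w1'); a=im['pixels'][140:250,270:370,::-1]; cv2.imwrite('pics/w1c.png',cv2.resize(a,None,fx=5,fy=5,interpolation=cv2.INTER_CUBIC))
E
```

```text
sleeve [ 629.7 -230.8]
sl L [ 607.6 -225.8]
sl R [ 652.1 -236. ]
sl top [ 634.8 -208.2]
sl bot [ 624.4 -253.9]
bl [ 588.5 -256.2]
br [ 654.5 -271.2]
tl [ 605.3 -192.1]
tr [ 667.3 -206.3]
rb [ 466.1 -109.7]
sau [ 451.8 -287.3]
```

View pics/w1c.png

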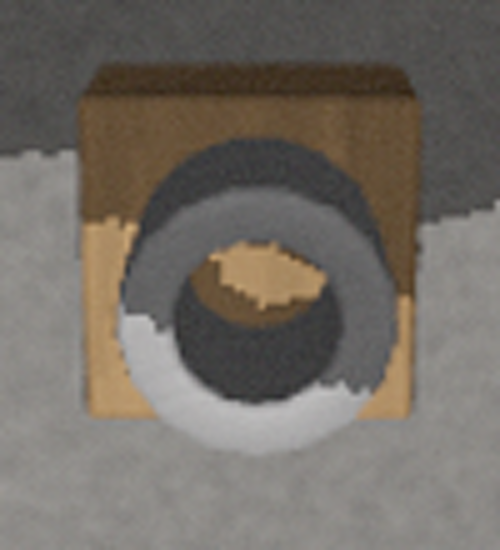

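The crop shows the sleeve's top ring centred at wrist pixel (321.5,204), about (630,-230). The blank's top corners put its centre near (628,-232) at yaw 77°, so the tool is already aligned with it.

```bash
python3 plan.py 630 -229.5 51 77
```

```text
turn z 0.1 shift mm [ -2.4  -1.2 139.1] n 4 per row [-0.0006 -0.0003  0.0348] t 2.3667
```

```bash
python3 -m handwheel '[[[0,0,0],[-0.0024,-0.0012,0.03],0],[[0,0,0],[0,0,0.035],0],[[0,0,0],[0,0,0.035],0],[[0,0,0],[0,0,0.025],0],[[0,0,0],[0,0,0.014],0]]'
python3 -m handwheel '[[[0,0,0],[0,0,0],0],[[0,0,0],[0,0,0],0],[[0,0,0],[0,0,0],0]]'
python3 plan.py 630 -229.5 51 77
```

```text
clock: 2.78
eef_pos: [626.3, -232.3, 48.3]
tool_rot: [-3.136, 0.001, 1.342]
force: [-0.3, -0.3, -0.5]
width: 85.6
gripper_force: 0.0
clock: 3.03
eef_pos: [631.2, -231.6, 53.8]
tool_rot: [3.138, 0.0, 1.343]
force: [0.8, 0.1, 0.5]
width: 85.5
gripper_force: 0.0
turn z -0.0 shift mm [ 1.8 -1.6  2.8] n 1 per row [ 0.0018 -0.0016  0.0028] t 3.0333
```

```bash
sed -i "s/im=ctrl.get_image(n);/st=ctrl.read_state(); im=ctrl.get_image(n);/; s/pickle.dump((im,ctrl.read_state())/pickle.dump((im,st)/" h.py
python3 -m handwheel '[[[0,0,0],[0,0,0],0],[[0,0,0],[0,0,0],0],[[0,0,0],[0,0,0],0]]'
python3 plan.py 630 -229.5 51 77
```

```text
clock: 3.28
eef_pos: [630.8, -230.8, 53.3]
tool_rot: [3.139, 0.0, 1.344]
force: [-0.2, 0.3, 0.5]
width: 85.3
gripper_force: 0.0
turn z 0.0 shift mm [ 1.1 -1.   2.3] n 1 per row [ 0.0011 -0.001   0.0023] t 3.2833
```

```bash
python3 -m handwheel '[[[0,0,0],[0.001,-0.001,0.002],0.2],[[0,0,0],[0,0,0],0.6],[[0,0,0],[0,0,0],1],[[0,0,0],[0,0,0],1],[[0,0,0],[0,0,0],1]]'
python3 -m handwheel '[[[0,0,0],[0,0,0],1],[[0,0,0],[0,0,0],1],[[0,0,0],[0,0,0],1]]'
python3 plan.py 630 -229.5 51 77
```

```text
clock: 3.7
eef_pos: [630.4, -229.5, 50.5]
tool_rot: [3.139, -0.0, 1.344]
force: [1.8, -1.4, 3.6]
width: 46.2
gripper_force: 62.3
clock: 3.95
eef_pos: [630.4, -229.5, 50.5]
tool_rot: [3.139, -0.0, 1.344]
force: [2.7, -0.7, 4.6]
width: 46.2
gripper_force: 62.3
turn z 0.0 shift mm [-0.1 -0.3 -0.5] n 1 per row [-0.0001 -0.0003 -0.0005] t 3.95
```

```bash
python3 -m handwheel '[[[0,0,0],[0,0,-0.01],1],[[0,0,0],[0,0,-0.02],1],[[0,0,0],[0,0,-0.03],1],[[0,0,0],[0,0,-0.025],1],[[0,0,0],[0,0,-0.015],1]]'
python3 plan.py 486 309.5 150 77
```

```text
clock: 4.37
eef_pos: [628.5, -229.3, 151.9]
tool_rot: [-3.141, 0.0, 1.344]
force: [0.2, -0.7, -2.8]
width: 46.2
gripper_force: 62.1
turn z 0.0 shift mm [ 493.  -260.     1.9] n 13 per row [ 0.0379 -0.02    0.0001] t 4.3667
```

```bash
for i in 1 2; do python3 -m handwheel '[[[0,0,0],[0.033,-0.0174,0],1],[[0,0,0],[0.033,-0.0174,0],1],[[0,0,0],[0.033,-0.0174,0],1],[[0,0,0],[0.033,-0.0174,0],1],[[0,0,0],[0.033,-0.0174,0],1]]' | sed -n 2p; done
python3 -m handwheel '[[[0,0,0],[0.033,-0.0174,0],1],[[0,0,0],[0.033,-0.0174,0],1],[[0,0,0],[0.033,-0.0174,0],1],[[0,0,0],[0.033,-0.0174,0],1]]' | sed -n 2p
python3 -m handwheel '[[[0,0,0],[0.02,-0.011,0],1],[[0,0,0],[0.011,-0.0054,0],1],[[0,0,0],[0,0,0],1],[[0,0,0],[0,0,0],1],[[0,0,0],[0,0,0],1]]'
python3 -m handwheel '[[[0,0,0],[0,0,0],1],[[0,0,0],[0,0,0],1],[[0,0,0],[0,0,0],1]]' | sed -n 2,3p
python3 -c "
from h import *; snap('wrist','w2')"
python3 plan.py 486 309.5 150 77
```

```text
eef_pos: [578.6, -47.8, 149.2]
eef_pos: [531.1, 132.0, 149.3]
eef_pos: [493.2, 275.9, 149.2]
clock: 5.95
eef_pos: [487.1, 306.2, 149.4]
tool_rot: [-3.141, 0.003, 1.341]
force: [-0.0, 0.2, -3.5]
width: 45.8
gripper_force: 62.3
eef_pos: [487.2, 308.0, 149.8]
tool_rot: [3.141, 0.001, 1.342]
turn z -0.1 shift mm [ 0.9 -1.2 -0.1] n 1 per row [ 0.0009 -0.0012 -0.0001] t 6.25
```

View pics/w2.png

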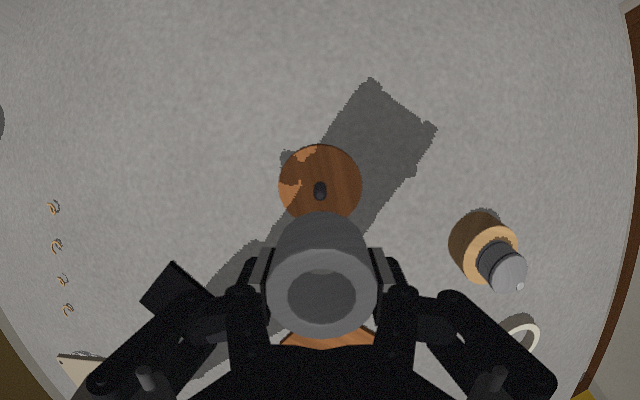

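```bash
python3 - <<'E'
from h import *
for n,u,v,z in [('sleeve',322,294,187),('ring top',322,248,187),('ring bot',322,340,187),('L',265,294,187),('R',380,294,187),('post top',320,185,40),('post bottom',320,198,12),('baseL',278,184,12),('baseR',363,184,12),('base top',320,145,12),('cone tip',520,286,100)]: print(n,wrist2w('w2',u,v,z).round(1))
print(load('w2')[1]['eef_pos'])
E
```

```text
sleeve [487.6 312.1]
ring top [492.4 333. ]
ring bot [481.6 286.3]
L [464.3 317. ]
R [511.1 306. ]
post top [487.9 319.6]
post bottom [483.2 300. ]
baseL [447.7 322.5]
baseR [525.9 304.3]
base top [494.7 349.2]
cone tip [642.6 208.1]
[487.16371457 308.00947212 149.83542706]
```

```bash
python3 -m handwheel '[[[0,0,0],[0,-0.001,0.02],1],[[0,0,0],[0,0,0.03],1],[[0,0,0],[0,0,0.025],1],[[0,0,0],[0,0,0.015],1],[[0,0,0],[0,0,0],1]]'
python3 -m handwheel '[[[0,0,0],[0,0,0],1],[[0,0,0],[0,0,0],1],[[0,0,0],[0,0,0],1]]' | sed -n 2,4p
python3 plan.py 486.3 308.5 18.5 77;python3 -c "
from h import *; snap('wrist','w3')"
```

```text
clock: 6.67
eef_pos: [483.6, 307.8, 56.6]
tool_rot: [-3.137, 0.005, 1.344]
force: [-0.1, 0.2, -2.7]
width: 46.3
gripper_force: 62.2
eef_pos: [486.7, 310.3, 61.2]
tool_rot: [3.14, -0.002, 1.344]
force: [0.5, 0.3, -3.1]
turn z 0.0 shift mm [-1.9  0.  42.7] n 2 per row [-0.0009  0.      0.0214] t 6.9167
```

View pics/w3.png

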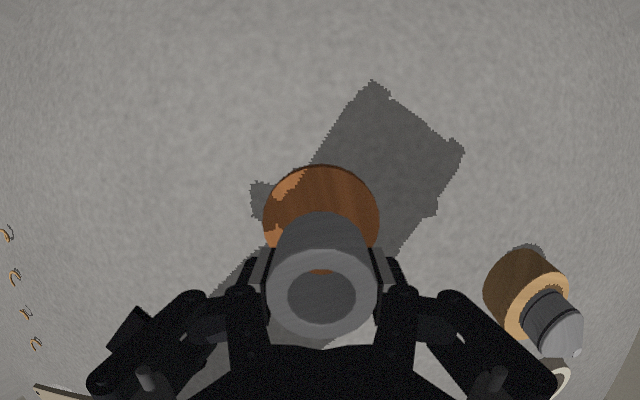

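```bash
python3 - <<'E'
from h import *
t=np.array([.2247,.9744])
w=wrist2w('w3',320.5,167,12); print(w, w-40*t, load('w3')[1]['eef_pos'])
E
python3 -m handwheel '[[[0,0,0],[-0.0015,0,0.008],1],[[0,0,0],[0,0,0.008],1],[[0,0,0],[0,0,0.008],1],[[0,0,0],[0,0,0.006],1],[[0,0,0],[0,0,0.004],1]]'
python3 -m handwheel '[[[0,0,0],[0,0,0.002],1],[[0,0,0],[0,0,0.001],1],[[0,0,0],[0,0,0],1],[[0,0,0],[0,0,0],1]]'
```

```text
[494.36937306 348.96603145] [485.38137306 309.99003145] [486.69298719 310.32425879  61.248713  ]
clock: 7.38
eef_pos: [484.7, 307.8, 24.5]
tool_rot: [-3.14, 0.001, 1.344]
force: [-0.5, -0.3, -3.2]
width: 46.2
gripper_force: 62.3
clock: 7.72
eef_pos: [485.4, 308.4, 22.9]
tool_rot: [3.141, -0.0, 1.344]
force: [-0.1, -0.6, -2.7]
width: 46.2
gripper_force: 62.3
```

```bash
python3 -m handwheel '[[[0,0,0],[0,0,0.0015],1],[[0,0,0],[0,0,0.0015],1],[[0,0,0],[0,0,0],1],[[0,0,0],[0,0,0],1]]' | sed -n 2,4p
python3 -m handwheel '[[[0,0,0],[0,0,0.0015],1],[[0,0,0],[0,0,0],1],[[0,0,0],[0,0,0],1]]'| sed -n 2,4p
```

```text
eef_pos: [485.3, 308.2, 19.8]
tool_rot: [3.142, 0.0, 1.344]
force: [-0.1, 0.4, -3.0]
eef_pos: [485.5, 308.4, 18.5]
tool_rot: [3.141, -0.0, 1.344]
force: [0.1, 0.1, -1.1]
```

```bash
python3 -m handwheel '[[[0,0,0],[0,0,0.0008],1],[[0,0,0],[0,0,0],1],[[0,0,0],[0,0,0],1]]'| sed -n 2,4p
python3 -m handwheel '[[[0,0,0],[0,0,0],0.75],[[0,0,0],[0,0,0],0.5],[[0,0,0],[0,0,0],0.2],[[0,0,0],[0,0,0],0],[[0,0,0],[0,0,0],0]]'
python3 -m handwheel '[[[0,0,0],[0,0,0],0],[[0,0,0],[0,0,0],0],[[0,0,0],[0,0,-0.02],0],[[0,0,0],[0,0,-0.03],0],[[0,0,0],[0,0,-0.035],0]]' | tail -2
python3 -m handwheel '[[[0,0,0],[0,0,-0.03],0],[[0,0,0],[0,0,-0.03],0]]' | tail -2
python3 plan.py 638.5 204 200 77
```

```text
eef_pos: [485.5, 308.4, 18.4]
tool_rot: [3.141, -0.0, 1.344]
force: [-0.7, -1.3, 6.1]
clock: 8.97
eef_pos: [485.5, 308.4, 17.6]
tool_rot: [3.141, -0.0, 1.344]
force: [0.3, -0.2, 0.1]
width: 79.8
gripper_force: 0.0
width: 85.4
gripper_force: 0.0
width: 85.2
gripper_force: 0.0
turn z 0.0 shift mm [-67.  172.8 -36. ] n 5 per row [-0.0134  0.0346 -0.0072] t 9.55
```

```bash
python3 -m handwheel '[[[0,0,0],[-0.0134,0.0346,-0.0072],0],[[0,0,0],[-0.0134,0.0346,-0.0072],0],[[0,0,0],[-0.0134,0.0346,-0.0072],0],[[0,0,0],[-0.0134,0.0346,-0.0072],0],[[0,0,0],[-0.0084,0.0206,-0.0032],0]]' | sed -n 2p
python3 -m handwheel '[[[0,0,0],[-0.005,0.014,-0.004],0],[[0,0,0],[0,0,0],0],[[0,0,0],[0,0,0],0],[[0,0,0],[0,0,0],0],[[0,0,0],[0,0,0],0]]'| sed -n 2p
python3 -m handwheel '[[[0,0,0],[0,0,0],0],[[0,0,0],[0,0,0],0]]'| sed -n 2p
python3 -c "
from h import *; snap('wrist','w4'); im,_=load('w4'); cv2.imwrite('pics/w4c.png',cv2.resize(im['pixels'][100:300,190:450,::-1],None,fx=3,fy=3,interpolation=cv2.INTER_CUBIC))"
python3 plan.py 638.5 204 200 77
```

```text
eef_pos: [630.3, 208.0, 195.6]
eef_pos: [637.0, 205.9, 198.2]
eef_pos: [637.9, 205.2, 198.5]
turn z 0.1 shift mm [-0.8  0.5 -1.5] n 1 per row [-0.0008  0.0005 -0.0015] t 10.6
```

View pics/w4c.png

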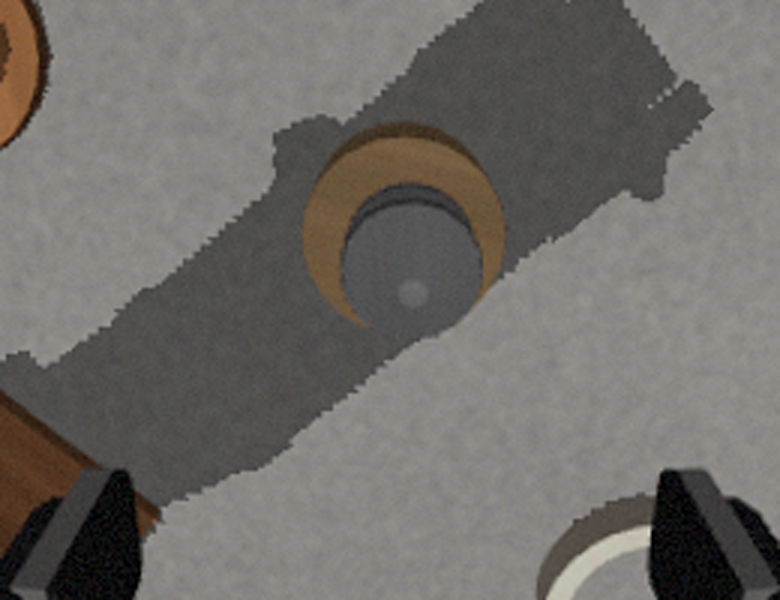

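```bash
python3 - <<'E'
from h import *
for n,u,v,z in [('tip',327.7,197.3,100),('cyl',327.5,189.2,80),('blank',324.5,178.7,44),('btop',324.5,145.7,44)]: print(n,wrist2w('w4',u,v,z).round(1))
E
python3 plan.py 641 202.5 50 77
```

```text
tip [643.1 208.2]
cyl [643.6 209.5]
blank [641.5 210.8]
btop [648.8 242.8]
turn z 0.1 shift mm [ -1.7   3.3 148.5] n 4 per row [-0.0004  0.0008  0.0371] t 10.6
```

```bash
python3 -m handwheel '[[[0,0,0],[0.0033,0.004,0.03],0],[[0,0,0],[0,0,0.035],0],[[0,0,0],[0,0,0.03],0],[[0,0,0],[0,0,0.025],0],[[0,0,0],[0,0,0.015],0]]'| sed -n 2p
python3 -m handwheel '[[[0,0,0],[0,0,0.01],0],[[0,0,0],[0,0,0],0],[[0,0,0],[0,0,0],0],[[0,0,0],[0,0,0],0],[[0,0,0],[0,0,0],0]]'| sed -n 2,4p
python3 plan.py 642.5 207.5 49.5 77
```

```text
eef_pos: [641.3, 206.1, 60.3]
eef_pos: [644.6, 206.9, 55.2]
tool_rot: [3.139, -0.002, 1.344]
force: [-0.8, -0.6, 0.8]
turn z 0.0 shift mm [ 0.1 -2.2  5.7] n 1 per row [ 0.0001 -0.0022  0.0057] t 11.4333
```

```bash
python3 -m handwheel '[[[0,0,0],[0,-0.001,0.0045],0],[[0,0,0],[0,0,0],0],[[0,0,0],[0,0,0],0.3],[[0,0,0],[0,0,0],0.5],[[0,0,0],[0,0,0],0.6]]'| sed -n 2,6p
python3 -m handwheel '[[[0,0,0],[0,0,0],0.8],[[0,0,0],[0,0,0],1],[[0,0,0],[0,0,0],1],[[0,0,0],[0,0,0],1],[[0,0,0],[0,0,0],1]]'
python3 -c "
from h import *; snap('wrist','w5'); im,_=load('w5'); cv2.imwrite('pics/w5c.png',cv2.resize(im['pixels'][150:400,170:480,::-1],None,fx=2.4,fy=2.4,interpolation=cv2.INTER_CUBIC))"
```

```text
eef_pos: [642.6, 206.7, 49.2]
tool_rot: [3.141, -0.0, 1.344]
force: [0.5, 0.4, -0.8]
width: 51.4
gripper_force: 0.0
clock: 12.27
eef_pos: [643.0, 206.7, 49.5]
tool_rot: [3.141, -0.0, 1.344]
force: [-0.8, -0.4, 3.5]
width: 40.5
gripper_force: 61.1
```

View pics/w5c.png

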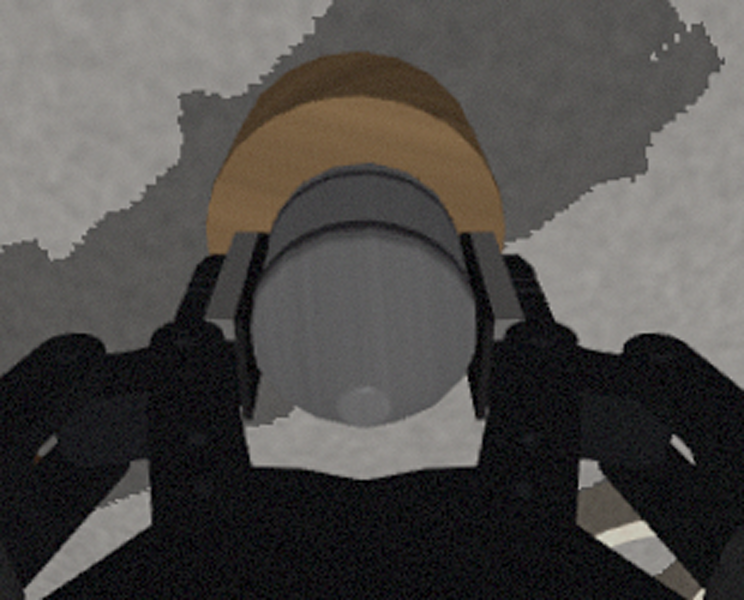

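```bash
python3 - <<'E'
from h import *
t=np.array([.2247,.9744])
print(wrist2w('w5',321.2,318.8,100), wrist2w('w5',318.3,190,44)-34*t, load('w5')[1]['eef_pos'])
E
python3 -m handwheel '[[[0,0,0],[0,0,-0.01],1],[[0,0,0],[0,0,-0.02],1],[[0,0,0],[0,0,-0.03],1],[[0,0,0],[0,0,-0.025],1],[[0,0,0],[0,0,-0.015],1]]' | tail -3
python3 plan.py 452 -288.5 149 77
```

```text
[642.52406213 208.4565401 ] [641.34290012 209.58758009] [643.01973262 206.70821267  49.48387518]
force: [0.3, 0.6, -2.9]
width: 40.0
gripper_force: 61.1
turn z 0.0 shift mm [-525.8  -74.3    2.5] n 14 per row [-0.0376 -0.0053  0.0002] t 12.7333
```

```bash
for i in 1 2; do python3 -m handwheel '[[[0,0,0],[-0.036,-0.0051,0],1],[[0,0,0],[-0.036,-0.0051,0],1],[[0,0,0],[-0.036,-0.0051,0],1],[[0,0,0],[-0.036,-0.0051,0],1],[[0,0,0],[-0.036,-0.0051,0],1]]' | sed -n 2p; done
python3 -m handwheel '[[[0,0,0],[-0.036,-0.0051,0],1],[[0,0,0],[-0.036,-0.0051,0],1],[[0,0,0],[-0.036,-0.0051,0],1],[[0,0,0],[-0.036,-0.0051,0],1]]' | sed -n 2p
python3 -m handwheel '[[[0,0,0],[-0.015,-0.002,0],1],[[0,0,0],[-0.007,-0.001,0],1],[[0,0,0],[0,0,0],1],[[0,0,0],[0,0,0],1],[[0,0,0],[0,0,0],1]]'| sed -n 2p
python3 -m handwheel '[[[0,0,0],[0,0,0],1],[[0,0,0],[0,0,0],1],[[0,0,0],[0,0,0],1]]' | sed -n 2,3p
python3 plan.py 452 -288.5 70 77
```

```text
eef_pos: [575.2, 35.6, 148.8]
eef_pos: [510.1, -133.9, 148.9]
eef_pos: [458.0, -269.4, 148.9]
eef_pos: [452.7, -286.8, 149.0]
eef_pos: [452.4, -288.1, 149.1]
tool_rot: [3.142, -0.0, 1.346]
turn z 0.1 shift mm [-0.4 -0.3 79.1] n 3 per row [-0.0001 -0.0001  0.0264] t 14.5667
```

```bash
python3 -m handwheel '[[[0,0,0],[-0.0015,0,0.02],1],[[0,0,0],[0,0,0.025],1],[[0,0,0],[0,0,0.02],1],[[0,0,0],[0,0,0.015],1],[[0,0,0],[0,0,0.01],1]]'| sed -n 2p
python3 -m handwheel '[[[0,0,0],[0,0,0],1],[[0,0,0],[0,0,0],1],[[0,0,0],[0,0,0],1],[[0,0,0],[0,0,0],1]]' | sed -n 2,3p
python3 -c "
from h import *; snap('wrist','w6'); im,_=load('w6'); cv2.imwrite('pics/w6c.png',cv2.resize(im['pixels'][100:350,170:480,::-1],None,fx=2.4,fy=2.4,interpolation=cv2.INTER_CUBIC))"
```

```text
eef_pos: [451.1, -289.8, 57.4]
eef_pos: [452.4, -291.1, 60.1]
tool_rot: [3.139, 0.001, 1.344]
```

View pics/w6c.png

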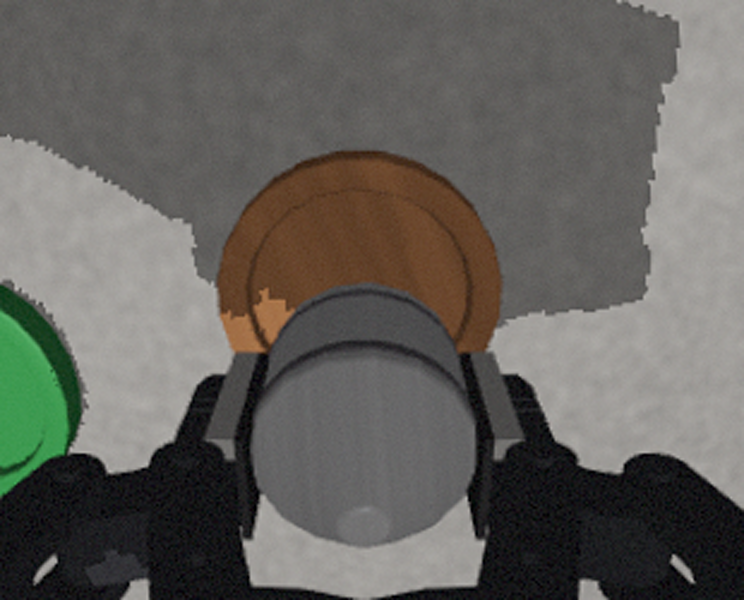

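The cone is upright in the pads over the brown saucer (rim spans crop 218–502, centre 360; tip at 363,525). The green saucer is off to the left.

```bash
python3 - <<'E'
from h import *
t=np.array([.2247,.9744]); s=load('w6')[1]
c=wrist2w('w6',320,164.8,14)-40*t; k=wrist2w('w6',321.3,318.8,s['eef_pos'][2]+50.5)
d=c-k; print(c,k,s['eef_pos'],'tool shift',d@t, d@np.array([t[1],-t[0]]))
E
python3 plan.py 452 -290 14 77
```

```text
[ 451.19268209 -289.47998371] [ 451.86539567 -289.29186593] [ 452.36733884 -291.08530544   60.11367538] tool shift -0.33446070099706965 -0.6132220483887396
turn z 0.0 shift mm [ 1.  -0.5 46.1] n 2 per row [ 0.0005 -0.0002  0.023 ] t 15.3667
```

Centred. Target z is about 13.5; lowering gently.

```bash
python3 -m handwheel '[[[0,0,0],[0,-0.0006,0.01],1],[[0,0,0],[0,0,0.012],1],[[0,0,0],[0,0,0.01],1],[[0,0,0],[0,0,0.006],1],[[0,0,0],[0,0,0.003],1]]'| sed -n 2p
python3 -m handwheel '[[[0,0,0],[0,0,0],1],[[0,0,0],[0,0,0],1],[[0,0,0],[0,0,0],1]]' | sed -n 2,4p
```

```text
eef_pos: [450.3, -290.2, 16.8]
eef_pos: [451.3, -290.7, 18.3]
tool_rot: [3.141, 0.0, 1.344]
force: [-0.8, 0.2, -2.3]
```

```bash
python3 -m handwheel '[[[0,0,0],[0,0,0.0015],1],[[0,0,0],[0,0,0.001],1],[[0,0,0],[0,0,0],1],[[0,0,0],[0,0,0],1]]' | sed -n 2,4p
```

```text
eef_pos: [450.9, -290.6, 15.6]
tool_rot: [3.141, 0.0, 1.344]
force: [0.3, -0.2, -3.2]
```

```bash
python3 -m handwheel '[[[0,0,0],[0,0,0.0012],1],[[0,0,0],[0,0,0],1],[[0,0,0],[0,0,0],1]]' | sed -n 2,4p
python3 -m handwheel '[[[0,0,0],[0,0,0.0008],1],[[0,0,0],[0,0,0],1],[[0,0,0],[0,0,0],1]]' | sed -n 2,4p
```

```text
eef_pos: [450.9, -290.5, 14.3]
tool_rot: [-3.142, -0.0, 1.344]
force: [0.7, 1.2, -3.2]
eef_pos: [450.9, -290.6, 13.5]
tool_rot: [-3.142, 0.0, 1.344]
force: [-0.4, 1.0, -2.5]
```

```bash
python3 -m handwheel '[[[0,0,0],[0,0,0.0008],1],[[0,0,0],[0,0,0],1],[[0,0,0],[0,0,0],1]]' | sed -n 2,4p
```

```text
eef_pos: [450.9, -290.6, 13.4]
tool_rot: [3.141, 0.0, 1.344]
force: [-1.3, 0.9, 4.8]
```

```bash
python3 -m handwheel '[[[0,0,0],[0,0,0],0.75],[[0,0,0],[0,0,0],0.5],[[0,0,0],[0,0,0],0.2],[[0,0,0],[0,0,0],0],[[0,0,0],[0,0,0],0]]' | tail -3
python3 -m handwheel '[[[0,0,0],[0,0,0],0],[[0,0,0],[0,0,0],0],[[0,0,0],[0,0,-0.02],0],[[0,0,0],[0,0,-0.03],0],[[0,0,0],[0,0,-0.035],0]]' | tail -2
python3 -m handwheel '[[[0,0,0],[0,0,-0.03],0]]' | tail -2
python3 plan.py 628 -232 130 77
```

```text
force: [-0.5, -0.6, -0.1]
width: 77.1
gripper_force: 0.0
width: 85.5
gripper_force: 0.0
width: 85.5
gripper_force: 0.0
turn z 0.0 shift mm [ 96.7 159.5  -0.8] n 5 per row [ 0.0193  0.0319 -0.0002] t 18.0333
```

```bash
python3 -m handwheel '[[[0,0,0],[0.0193,0.032,0],0],[[0,0,0],[0.0193,0.032,0],0],[[0,0,0],[0.0193,0.032,0],0],[[0,0,0],[0.0193,0.032,0],0],[[0,0,0],[0.013,0.021,0],0]]' | sed -n 2p
python3 -m handwheel '[[[0,0,0],[0.0065,0.0105,0],0],[[0,0,0],[0,0,0],0],[[0,0,0],[0,0,0],0],[[0,0,0],[0,0,0],0],[[0,0,0],[0,0,0],0]]'| sed -n 2p
python3 -m handwheel '[[[0,0,0],[0,0,0],0],[[0,0,0],[0,0,0],0]]'| sed -n 2p
python3 -c "
from h import *; snap('wrist','w7'); im,_=load('w7'); cv2.imwrite('pics/w7c.png',cv2.resize(im['pixels'][120:320,190:450,::-1],None,fx=3,fy=3,interpolation=cv2.INTER_CUBIC))"
```

```text
eef_pos: [620.2, -233.6, 128.0]
eef_pos: [626.3, -233.5, 127.6]
eef_pos: [627.2, -233.0, 127.9]
```

View pics/w7c.png

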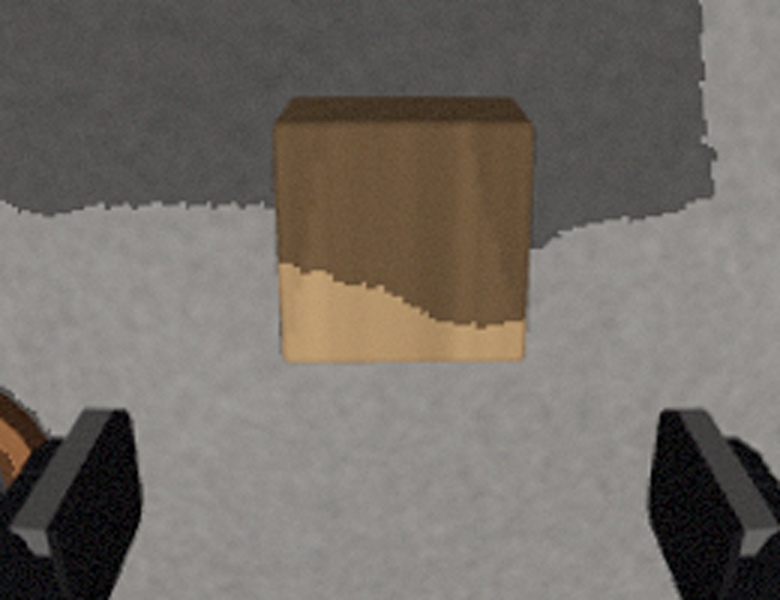

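```bash
python3 - <<'E'
from h import *
w=np.array([wrist2w('w7',190+u/3,120+v/3,44) for u,v in [(275,121),(533,122),(284,361),(524,360)]])
print(w.round(1)); c=w.mean(0); print('c',c,'yaws',np.degrees(np.arctan2(*(w[1]-w[0])[::-1])),np.degrees(np.arctan2(*(w[3]-w[2])[::-1])))
import plan; plan.plan(c[0],c[1],4,77)
E
```

```text
[[ 606.  -189.6]
 [ 668.7 -204.3]
 [ 591.1 -253.3]
 [ 654.5 -267.8]]
c [ 630.08700278 -228.7481131 ] yaws -13.240880503248786 -12.855664885730954
turn z -0.0 shift mm [  4.5   1.6 124. ] n 4 per row [0.0011 0.0004 0.031 ] t 19.0833
```

```bash
python3 -m handwheel '[[[0,0,0],[0.0045,0.0016,0.015],0],[[0,0,0],[0,0,0.025],0],[[0,0,0],[0,0,0.025],0],[[0,0,0],[0,0,0.02],0],[[0,0,0],[0,0,0.015],0]]'| sed -n 2p
python3 -m handwheel '[[[0,0,0],[0,0,0.012],0],[[0,0,0],[0,0,0.008],0],[[0,0,0],[0,0,0.004],0],[[0,0,0],[0,0,0],0],[[0,0,0],[0,0,0],0]]'| sed -n 2,4p
python3 -m handwheel '[[[0,0,0],[0,0,0],0],[[0,0,0],[0,0,0],0]]'| sed -n 2,4p
python3 plan.py 630 -228.7 4 77
```

```text
eef_pos: [629.4, -228.1, 25.9]
eef_pos: [631.2, -228.3, 4.4]
tool_rot: [3.14, 0.0, 1.344]
force: [0.0, -0.2, 0.7]
eef_pos: [631.4, -228.4, 4.8]
tool_rot: [3.14, 0.0, 1.344]
force: [-0.0, 0.4, 0.2]
turn z 0.0 shift mm [-0.6 -1.3  0.8] n 1 per row [-0.0006 -0.0013  0.0008] t 20.0833
```

```bash
python3 -m handwheel '[[[0,0,0],[0,-0.001,0],0.2],[[0,0,0],[0,0,0],0.5],[[0,0,0],[0,0,0],1],[[0,0,0],[0,0,0],1],[[0,0,0],[0,0,0],1]]'| tail -3
python3 -m handwheel '[[[0,0,0],[0,0,0],1],[[0,0,0],[0,0,0],1]]'
python3 -m handwheel '[[[0,0,0],[0,0,-0.01],1],[[0,0,0],[0,0,-0.02],1],[[0,0,0],[0,0,-0.03],1],[[0,0,0],[0,0,-0.025],1],[[0,0,0],[0,0,-0.015],1]]' | tail -3
for i in 1 2; do python3 -m handwheel '[[[0,0,7],[0,0,0],1],[[0,0,7],[0,0,0],1],[[0,0,5.5],[0,0,0],1]]' | sed -n 2,3p; done
python3 plan.py 450 115 105 38
```

```text
force: [0.1, 0.3, 5.3]
width: 65.1
gripper_force: 68.0
clock: 20.67
eef_pos: [630.3, -228.1, 4.6]
tool_rot: [3.14, 0.0, 1.344]
force: [-0.1, -0.4, 5.9]
width: 65.3
gripper_force: 68.0
force: [0.4, -0.2, -1.5]
width: 65.0
gripper_force: 67.3
eef_pos: [629.3, -227.8, 104.4]
tool_rot: [-3.141, -0.0, 0.998]
eef_pos: [629.1, -227.5, 103.7]
tool_rot: [-3.141, 0.0, 0.658]
turn z -0.3 shift mm [  69.7 -380.2   -1.3] n 11 per row [ 0.0063 -0.0346 -0.0001] t 21.5833
```

```bash
for i in 1 2; do python3 -m handwheel '[[[0,0,0],[0.0066,-0.036,0],1],[[0,0,0],[0.0066,-0.036,0],1],[[0,0,0],[0.0066,-0.036,0],1],[[0,0,0],[0.0066,-0.036,0],1],[[0,0,0],[0.0066,-0.036,0],1]]' | sed -n 2p; done
python3 -m handwheel '[[[0,0,0],[0.0025,-0.013,0],1],[[0,0,0],[0.0012,-0.007,0],1],[[0,0,0],[0,0,0.01],1],[[0,0,0],[0,0,0.015],1],[[0,0,0],[0,0,0.02],1]]'| sed -n 2p
python3 -m handwheel '[[[0,0,0],[0,0,0.01],1],[[0,0,0],[0,0,0.005],1],[[0,0,0],[0,0,0],1],[[0,0,0],[0,0,0],1],[[0,0,0],[0,0,0],1]]'| sed -n 2p
python3 -m handwheel '[[[0,0,0],[0,0,0],1],[[0,0,0],[0,0,0],1],[[0,0,0],[0,0,0],1]]' | sed -n 2,3p
python3 -c "
from h import *; snap('wrist','w8'); im,_=load('w8'); cv2.imwrite('pics/w8c.png',cv2.resize(im['pixels'][80:330,170:480,::-1],None,fx=2.4,fy=2.4,interpolation=cv2.INTER_CUBIC))"
python3 plan.py 450 115 14.8 38
```

```text
eef_pos: [543.4, -64.3, 103.9]
eef_pos: [458.6, 97.8, 104.0]
eef_pos: [452.2, 114.0, 59.4]
eef_pos: [451.1, 114.3, 44.4]
eef_pos: [450.8, 114.5, 44.2]
tool_rot: [3.141, -0.001, 0.664]
turn z 0.0 shift mm [-0.3 -0.8 29.3] n 1 per row [-0.0003 -0.0008  0.0293] t 23.55
```

View pics/w8c.png

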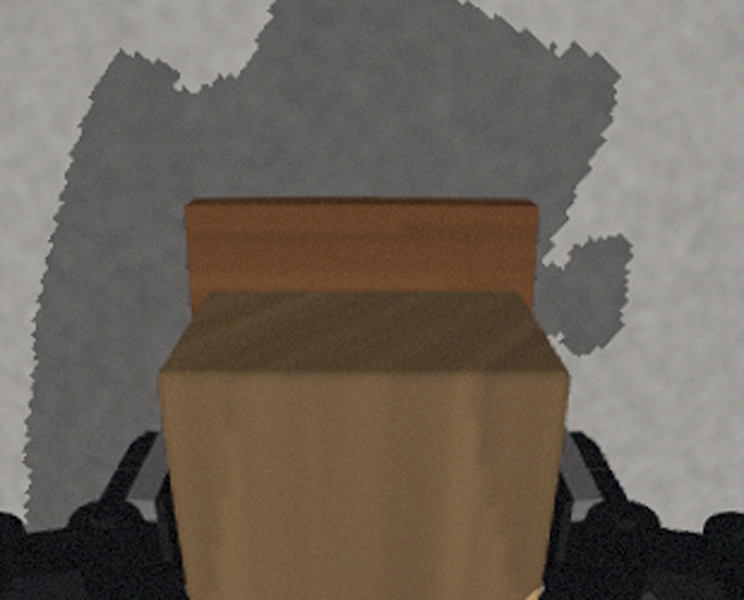

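The block is held square to the brown board. Board front corners are at crop (187,204) and (538,206), and the block's top front corners at (160,375) and (569,374).

```bash
python3 - <<'E'
from h import *
s=load('w8')[1]; ya=s['tool_rot'][2]; tx=np.array([np.cos(ya),np.sin(ya)]); ty=np.array([tx[1],-tx[0]])
f=lambda u,v,z: wrist2w('w8',170+u/2.4,80+v/2.4,z)
B=[f(187,204,10),f(538,206,10)]; K=[f(160,375,83.6),f(569,374,83.6)]
for n,P,h in(('board',B,44),('blank',K,33)):
    c=(P[0]+P[1])/2-h*tx; d=P[1]-P[0]; print(n,c,np.linalg.norm(d),'ang rel ty deg',np.degrees(np.arctan2(d@tx,d@ty)))
    if n=='board': b=c
d=b-c; print('shift tool',d@tx,d@ty,s['eef_pos'])
E
```

```text
board [449.75027327 114.58941279] 86.91457335202169 ang rel ty deg -0.35360613586271167
blank [448.71930315 113.28788953] 64.38006527955616 ang rel ty deg 0.1355655683250383
shift tool 1.6138905623845308 -0.39015312409284775 [450.81823763 114.52687712  44.22755977]
```

```bash
python3 -m handwheel '[[[0,0,0],[0.0015,-0.0004,0.008],1],[[0,0,0],[0,0,0.008],1],[[0,0,0],[0,0,0.006],1],[[0,0,0],[0,0,0.003],1],[[0,0,0],[0,0,0],1]]'| sed -n 2p
python3 -m handwheel '[[[0,0,0],[0,0,0.001],1],[[0,0,0],[0,0,0],1],[[0,0,0],[0,0,0],1],[[0,0,0],[0,0,0],1]]' | sed -n 2,4p
python3 -m handwheel '[[[0,0,0],[0,0,0.001],1],[[0,0,0],[0,0,0],1],[[0,0,0],[0,0,0],1]]' | sed -n 2,4p
```

```text
eef_pos: [448.3, 114.9, 20.4]
eef_pos: [449.0, 115.0, 20.6]
tool_rot: [-3.138, 0.007, 0.663]
force: [0.4, 0.2, -2.0]
eef_pos: [449.0, 115.0, 19.7]
tool_rot: [-3.138, 0.006, 0.663]
force: [-0.7, 0.0, -1.5]
```

```bash
python3 -c "
from h import *; s=ctrl.read_state(); print(s['qpos'].round(3),s['eef_pos'],s['tool_rot'],s['tau'].round(1))"
```

```text
[-0.395  0.762  0.124  2.172 -0.382  0.234 -0.84 ] [449.00041415 115.04058927  19.7149561 ] [-3.13833272  0.00649412  0.66300915] [ -0.  -48.6   2.5  -4.9  -0.    0.    0. ]
```

```bash
python3 -m handwheel '[[[0,0,0],[0,0,0.001],1],[[0,0,0],[0,0,0],1],[[0,0,0],[0,0,0.001],1],[[0,0,0],[0,0,0],1],[[0,0,0],[0,0,0],1]]' | sed -n 2,4p; python3 -c "
from h import *; s=ctrl.read_state(); print(s['qpos'].round(3),s['eef_pos'],s['tool_rot'])"

```

```text
eef_pos: [448.9, 115.1, 17.7]
tool_rot: [-3.138, 0.007, 0.663]
force: [0.2, 0.5, -1.2]
[-0.406  0.768  0.141  2.173 -0.438  0.234 -0.783] [448.92352775 115.05715483  17.72289306] [-3.13830545  0.00662679  0.66309918]
```

```bash
python3 -m handwheel '[[[0,0,0],[0.0012,0.0005,0],1],[[0,0,0],[0.0012,0.0005,0],1],[[0,0,0],[0,0,0],1],[[0,0,0],[0,0,0],1]]' | sed -n 2,4p; python3 -c "
from h import *; s=ctrl.read_state(); print(s['qpos'].round(3),np.degrees((R.from_euler('xyz',s['tool_rot']).inv()*R.from_euler('xyz',[np.pi,0,s['tool_rot'][2]])).as_rotvec()))"

```

```text
eef_pos: [451.6, 115.8, 17.7]
tool_rot: [-3.138, 0.006, 0.663]
force: [-0.0, 0.5, -1.4]
[-0.408  0.77   0.145  2.166 -0.439  0.24  -0.783] [-0.18487174  0.3625569  -0.00058492]
```

Now level the tool and continue down to contact (about 14.6).

```bash
python3 -m handwheel '[[[-0.18,0.36,0],[0,0,0],1],[[0,0,0],[0,0,0.001],1],[[0,0,0],[0,0,0],1],[[0,0,0],[0,0,0],1],[[0,0,0],[0,0,0],1]]' | sed -n 2,4p
python3 -m handwheel '[[[0,0,0],[0,0,0.001],1],[[0,0,0],[0,0,0],1],[[0,0,0],[0,0,0],1],[[0,0,0],[0,0,0],1]]' | sed -n 2,4p;  python3 -c "
from h import *; s=ctrl.read_state(); print(s['qpos'].round(3))"

```

```text
eef_pos: [451.5, 115.8, 16.6]
tool_rot: [-3.141, 0.0, 0.663]
force: [0.4, -0.4, -1.9]
eef_pos: [451.4, 115.7, 15.6]
tool_rot: [-3.141, 0.0, 0.663]
force: [0.1, 0.4, -1.8]
[-0.431  0.776  0.179  2.174 -0.564  0.235 -0.66 ]
```

```bash
python3 -m handwheel '[[[0,0,0],[0,0,0.0007],1],[[0,0,0],[0,0,0],1],[[0,0,0],[0,0,0],1]]' | sed -n 2,4p
python3 -m handwheel '[[[0,0,0],[0,0,0.0006],1],[[0,0,0],[0,0,0],1],[[0,0,0],[0,0,0],1]]' | sed -n 2,4p
```

```text
eef_pos: [451.4, 115.8, 14.9]
tool_rot: [-3.141, 0.0, 0.663]
force: [0.4, -0.4, -1.7]
eef_pos: [451.5, 115.8, 14.6]
tool_rot: [-3.141, 0.0, 0.663]
force: [-0.5, 0.5, 3.3]
```

```bash
python3 -m handwheel '[[[0,0,0],[0,0,0],0.5],[[0,0,0],[0,0,0],0.3],[[0,0,0],[0,0,0],0],[[0,0,0],[0,0,0],0],[[0,0,0],[0,0,0],0]]' | tail -3
python3 -m handwheel '[[[0,0,0],[0,0,-0.01],0],[[0,0,0],[0,0,-0.025],0],[[0,0,0],[0,0,-0.035],0],[[0,0,0],[0,0,-0.035],0],[[0,0,0],[0,0,-0.015],0]]' | sed -n 2,3p
for i in 1 2; do python3 -m handwheel '[[[0,0,-7],[0,0,0],0],[[0,0,-7],[0,0,0],0],[[0,0,-5.5],[0,0,0],0]]' | sed -n 2,3p; done
python3 plan.py 641.5 209 130 77
```

```text
force: [-1.3, 0.4, 0.8]
width: 85.3
gripper_force: 0.0
eef_pos: [452.9, 115.8, 137.5]
tool_rot: [3.14, -0.004, 0.663]
eef_pos: [451.7, 116.1, 134.8]
tool_rot: [3.141, -0.001, 1.01]
eef_pos: [451.4, 115.8, 134.3]
tool_rot: [-3.141, 0.0, 1.35]
turn z 0.3 shift mm [133.6 164.3   4.3] n 5 per row [0.0267 0.0329 0.0009] t 27.8833
```

```bash
python3 -m handwheel '[[[0,0,0],[0.0235,0.029,0.0005],0],[[0,0,0],[0.0235,0.029,0.001],0],[[0,0,0],[0.0235,0.029,0.001],0],[[0,0,0],[0.0235,0.029,0.001],0],[[0,0,0],[0.0235,0.029,0.001],0]]' | sed -n 2p
python3 -m handwheel '[[[0,0,0.3],[0.011,0.013,0],0],[[0,0,0],[0.005,0.0063,0],0],[[0,0,0],[0,0,0],0],[[0,0,0],[0,0,0],0],[[0,0,0],[0,0,0],0]]'| sed -n 2p
python3 -m handwheel '[[[0,0,0],[0,0,0],0],[[0,0,0],[0,0,0],0],[[0,0,0],[0,0,0],0],[[0,0,0],[0,0,0],0]]'| sed -n 2,3p
python3 - <<'E'
from h import *
snap('wrist','w9'); im,s=load('w9'); h=cv2.cvtColor(im['pixels'],cv2.COLOR_RGB2HSV); cv2.imwrite('pics/w9c.png',cv2.resize(im['pixels'][80:330,170:480,::-1],None,fx=2.4,fy=2.4))
print(wrist2w('w9',321,200,44))
E
python3 plan.py 641.5 209 7 77
```

```text
eef_pos: [620.4, 198.5, 129.6]
eef_pos: [640.5, 208.1, 129.4]
eef_pos: [641.4, 208.7, 130.1]
tool_rot: [-3.141, -0.0, 1.339]
[641.71966997 214.56281651]
turn z -0.3 shift mm [  0.2  -0.  123. ] n 4 per row [ 0.0001 -0.      0.0308] t 29.1
```

View pics/w9c.png

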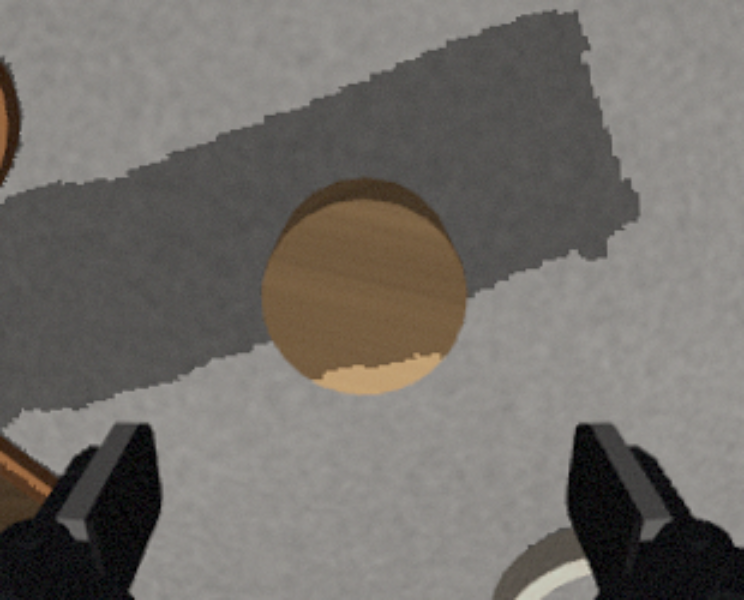

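```bash
python3 - <<'E'
from h import *; import plan
f=lambda u,v: wrist2w('w9',170+u/2.4,80+v/2.4,44)
P=[f(364,199),f(364,395),f(262,297),f(466,297)]; print(np.round(P,1)); c=(P[0]+P[1])/2; print(c,(P[2]+P[3])/2); plan.plan(c[0],c[1],7,77)
E
```

```text
[[649.  242.9]
 [633.4 177.1]
 [609.  219.1]
 [674.  203.8]]
[641.17981101 210.02125906] [641.51770833 211.44486506]
turn z -0.3 shift mm [  1.1  -0.6 123. ] n 4 per row [ 0.0003 -0.0001  0.0308] t 29.1
```

```bash
python3 -m handwheel '[[[0,0,0],[0.0012,-0.0005,0.015],0],[[0,0,0],[0,0,0.025],0],[[0,0,0],[0,0,0.025],0],[[0,0,0],[0,0,0.02],0],[[0,0,0],[0,0,0.015],0]]'| sed -n 2p
python3 -m handwheel '[[[0,0,0],[0,0,0.011],0],[[0,0,0],[0,0,0.007],0],[[0,0,0],[0,0,0.004],0],[[0,0,0],[0,0,0],0],[[0,0,0],[0,0,0],0]]'| sed -n 2,4p
python3 -m handwheel '[[[0,0,0],[0,0,0],0],[[0,0,0],[0,0,0],0],[[0,0,0],[0,0,0],0]]'| sed -n 2,4p
python3 plan.py 641.2 210 7 77
```

```text
eef_pos: [640.4, 209.9, 27.9]
eef_pos: [642.0, 210.3, 8.5]
tool_rot: [3.141, -0.001, 1.339]
force: [0.5, 0.3, 0.2]
eef_pos: [641.9, 210.3, 8.6]
tool_rot: [3.141, -0.001, 1.339]
force: [0.5, -0.8, 0.3]
turn z -0.3 shift mm [-0.4 -0.6  1.6] n 1 per row [-0.0004 -0.0006  0.0016] t 30.1833
```

```bash
python3 -m handwheel '[[[0,0,0],[-0.0004,-0.0005,0.002],0.2],[[0,0,0],[0,0,0],0.3],[[0,0,0],[0,0,0],1],[[0,0,0],[0,0,0],1],[[0,0,0],[0,0,0],1]]'| tail -3
python3 -m handwheel '[[[0,0,0],[0,0,0],1],[[0,0,0],[0,0,0],1]]'
python3 -m handwheel '[[[0,0,0],[0,0,-0.01],1],[[0,0,0],[0,0,-0.02],1],[[0,0,0],[0,0,-0.03],1],[[0,0,0],[0,0,-0.025],1],[[0,0,0],[0,0,-0.015],1]]' | tail -3
python3 plan.py 464 -106 107 77
```

```text
force: [0.0, -0.2, 5.0]
width: 66.1
gripper_force: 67.6
clock: 30.77
eef_pos: [641.3, 209.9, 6.4]
tool_rot: [3.141, -0.0, 1.339]
force: [0.2, -0.9, 5.9]
width: 66.6
gripper_force: 67.6
force: [0.4, 0.5, -0.3]
width: 66.9
gripper_force: 67.0
turn z -0.3 shift mm [-347.9 -102.2    1.7] n 10 per row [-0.0348 -0.0102  0.0002] t 31.1833
```

```bash
python3 -m handwheel '[[[0,0,0],[-0.036,-0.0106,0],1],[[0,0,0],[-0.036,-0.0106,0],1],[[0,0,0],[-0.036,-0.0106,0],1],[[0,0,0],[-0.036,-0.0106,0],1],[[0,0,0],[-0.036,-0.0106,0],1]]' | sed -n 2p
python3 -m handwheel '[[[0,0,0],[-0.036,-0.0106,0],1],[[0,0,0],[-0.036,-0.0106,0],1],[[0,0,0],[-0.036,-0.0106,0],1],[[0,0,0],[-0.036,-0.0106,0],1],[[0,0,0],[-0.016,-0.0045,0],1]]' | sed -n 2p
python3 -m handwheel '[[[0,0,0],[-0.008,-0.0023,0],1],[[0,0,0],[0,0,0.01],1],[[0,0,0],[0,0,0.02],1],[[0,0,0],[0,0,0.015],1],[[0,0,0],[0,0,0.01],1]]'| sed -n 2p
python3 -m handwheel '[[[0,0,0],[0,0,0],1],[[0,0,0],[0,0,0],1],[[0,0,0],[0,0,0],1],[[0,0,0],[0,0,0],1],[[0,0,0],[0,0,0],1]]'| sed -n 2,3p
python3 -c "
from h import *; snap('wrist','w10'); im,_=load('w10'); cv2.imwrite('pics/w10c.png',cv2.resize(im['pixels'][80:330,170:480,::-1],None,fx=2.4,fy=2.4,interpolation=cv2.INTER_CUBIC))"
python3 plan.py 464 -106 16.4 77
```

```text
eef_pos: [546.4, 45.6, 106.1]
eef_pos: [461.7, -102.6, 106.2]
eef_pos: [461.6, -104.0, 49.8]
eef_pos: [461.9, -105.3, 51.6]
tool_rot: [3.14, 0.0, 1.339]
turn z -0.3 shift mm [-0.2  2.3 35.1] n 1 per row [-0.0002  0.0023  0.0351] t 32.9
```

View pics/w10c.png

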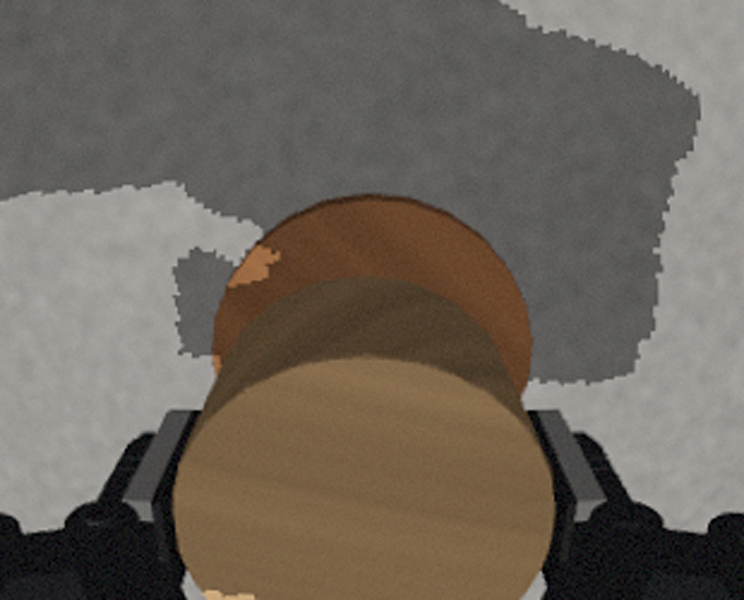

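```bash
python3 - <<'E'
from h import *
s=load('w10')[1]; ya=s['tool_rot'][2]; tx=np.array([np.cos(ya),np.sin(ya)]); ty=np.array([tx[1],-tx[0]])
f=lambda u,v,z: wrist2w('w10',170+u/2.4,80+v/2.4,z)
b=f(372.5,198.5,10)-44*tx; k=f(364,355,89.2)-34*tx; d=b-k; print(b,k,'shift',d@tx,d@ty,s['eef_pos'],s['qpos'][5])
E
```

```text
[ 463.35722879 -106.13867822] [ 461.22027677 -105.13356214] shift -0.4870697821788471 2.3107542691276803 [ 461.88867237 -105.27644384   51.56672334] 0.30860115501445873
```

Consistent with the fixed cameras. Shift (-0.5, +2.3) mm, then lower to about 16.4.

```bash
python3 -m handwheel '[[[0,0,0],[-0.0005,0.0023,0.005],1],[[0,0,0],[0,0,0.009],1],[[0,0,0],[0,0,0.007],1],[[0,0,0],[0,0,0.004],1],[[0,0,0],[0,0,0.003],1]]'| sed -n 2p
python3 -m handwheel '[[[0,0,0],[0,0,0.001],1],[[0,0,0],[0,0,0],1],[[0,0,0],[0,0,0],1],[[0,0,0],[0,0,0],1],[[0,0,0],[0,0,0],1]]' | sed -n 2,4p
python3 plan.py 464 -106.2 16.4 77;  python3 -c "
from h import *; s=ctrl.read_state(); print(s['qpos'].round(3),np.degrees((R.from_euler('xyz',s['tool_rot']).inv()*R.from_euler('xyz',[np.pi,0,s['tool_rot'][2]])).as_rotvec()))"
```

```text
eef_pos: [462.8, -106.2, 21.8]
eef_pos: [463.6, -106.3, 22.1]
tool_rot: [3.141, 0.0, 1.339]
force: [-0.6, -0.1, -0.4]
turn z -0.3 shift mm [0.2 0.4 5.7] n 1 per row [0.0002 0.0004 0.0057] t 33.7333
[ 0.103  0.76   0.094  2.146 -0.269  0.246  0.201] [9.20580590e-03 4.69709988e-03 3.77345321e-07]
```

```bash
python3 -m handwheel '[[[0,0,0],[0,0.0003,0.001],1],[[0,0,0],[0,0,0.001],1],[[0,0,0],[0,0,0.001],1],[[0,0,0],[0,0,0],1],[[0,0,0],[0,0,0],1]]' | sed -n 2,4p
python3 -m handwheel '[[[0,0,0],[0,0,0.0008],1],[[0,0,0],[0,0,0.0008],1],[[0,0,0],[0,0,0],1],[[0,0,0],[0,0,0],1]]' | sed -n 2,4p;  python3 -c "
from h import *; s=ctrl.read_state(); print(s['qpos'].round(3),np.degrees((R.from_euler('xyz',s['tool_rot']).inv()*R.from_euler('xyz',[np.pi,0,s['tool_rot'][2]])).as_rotvec()))"
```

```text
eef_pos: [463.6, -106.4, 18.8]
tool_rot: [-3.141, 0.0, 1.339]
force: [0.1, -0.2, -1.3]
eef_pos: [463.6, -106.4, 17.2]
tool_rot: [-3.141, 0.0, 1.339]
force: [0.5, -0.1, -1.9]
[ 0.096  0.771  0.105  2.147 -0.314  0.239  0.244] [-2.50884177e-02  8.22157662e-03 -1.80001349e-06]
```

```bash
python3 -m handwheel '[[[0,0,0],[0,0,0.0007],1],[[0,0,0],[0,0,0],1],[[0,0,0],[0,0,0],1]]' | sed -n 2,4p
python3 -m handwheel '[[[0,0,0],[0,0,0.0005],1],[[0,0,0],[0,0,0],1],[[0,0,0],[0,0,0],1]]' | sed -n 2,4p
```

```text
eef_pos: [463.7, -106.4, 16.5]
tool_rot: [-3.141, 0.0, 1.339]
force: [0.2, 0.9, -1.6]
eef_pos: [463.7, -106.4, 16.3]
tool_rot: [-3.142, 0.0, 1.339]
force: [-0.7, -0.5, 3.2]
```

Contact; release, retreat and check with the top camera.

```bash
python3 -m handwheel '[[[0,0,0],[0,0,0],0.5],[[0,0,0],[0,0,0],0.3],[[0,0,0],[0,0,0],0],[[0,0,0],[0,0,0],0],[[0,0,0],[0,0,0],0]]' | tail -3
python3 -m handwheel '[[[0,0,0],[0,0,-0.01],0],[[0,0,0],[0,0,-0.025],0],[[0,0,0],[0,0,-0.035],0],[[0,0,0],[0,0,-0.035],0],[[0,0,0],[0,0,-0.035],0]]' | sed -n 2,3p
for i in 1 2; do python3 -m handwheel '[[[0,0,0],[0,0.03,-0.02],0],[[0,0,0],[0,0.03,-0.02],0],[[0,0,0],[0,0.03,-0.01],0],[[0,0,0],[0,0.02,0],0],[[0,0,0],[0,0,0],0]]' | sed -n 2p; done
python3 - <<'E'
from h import *
t=snap('top','top1')['pixels'][110:310,140:480,::-1]; s=snap('side','side1')['pixels'][90:380,180:460,::-1]
cv2.imwrite('pics/fin.png',np.vstack([cv2.resize(t,(510,300),interpolation=cv2.INTER_CUBIC),cv2.resize(s,(510,528),interpolation=cv2.INTER_CUBIC)])[:600] if 0 else np.hstack([cv2.resize(t,(440,259)) if 0 else cv2.copyMakeBorder(cv2.resize(t,(440,259),interpolation=cv2.INTER_CUBIC),0,114,0,0,0),cv2.resize(s,(360,373),interpolation=cv2.INTER_CUBIC)]))
E
```

```text
force: [-0.1, 0.6, -0.6]
width: 85.2
gripper_force: 0.0
eef_pos: [463.1, -106.3, 158.0]
tool_rot: [-3.141, 0.0, 1.338]
eef_pos: [575.4, -132.6, 207.8]
eef_pos: [680.5, -157.6, 256.3]
```

View pics/fin.png

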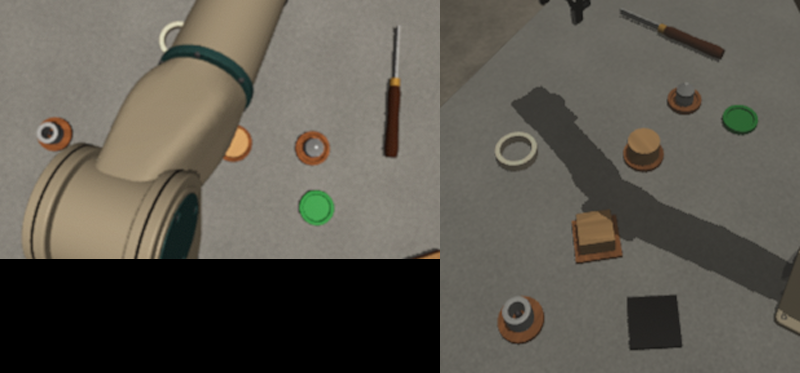

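The side view shows the sleeve on its stand with the post in its bore (517,310), the cone point up in the brown saucer (685,95), the square blank on the square board (597,235) and the round blank on the round board (643,148). The tape and the parting tool look to be where they were, and the gripper is clear.

```bash
python3 -m handwheel '[[[0,0,0],[0,0,0],0],[[0,0,0],[0,0,0],0],[[0,0,0],[0,0,0],0]]' | head -2
python3 -c "
from cell import ctrl; print(ctrl.finish_job())"
```

```text
clock: 37.0
eef_pos: [676.8, -156.7, 256.1]
the job is handed in; nothing more can be done
None
```

I handed the job in at 37 s with both stacks taken apart and all four parts on their places, upright and released; the final camera check showed this, and the tape roll and parting tool looked undisturbed.

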